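Turn the soapstone trivet over onto the oven's landing ledge

TASK

The square soapstone trivet was left on the counter with its ribs up; it is too wide to grip and lies too flat to get a finger under. Push it up against the front of the low steel ledge, tip it up on edge there and on over, so that it ends ribs down and smooth face up, lying flat and wholly on the ledge, roughly square to the ledge's edges. The stone is brittle, so press on it gently throughout, never with more than 25 N. Do not shift the bowl, salt cellar, jar, tongs, mill or spoon.

Things in the scene. Friction and masses are not known exactly. Their poses are not given: they have to be found in the camera images.
- trivet: grey soapstone square plate 120 x 120 x 16 mm, five ribs along its x on one face, 0.35 to 0.6 kg. Origin at the solid's centre; z points out of the ribbed face (up at the start, must end down); x, y parallel to the sides. Starts flat on the counter, up to 0.45 rad out of square with the ledge. Squeezed between fingers and ledge with 8 to 15 N, friction carries its free edge up.
- ledge: fixed steel block 360 (its x) by 210 (its y) by 24 mm high. Origin on the counter under its centre; z up. Its front, the wall to push against, is the face at local y = -105 mm looking to -y, where the trivet lies 20 mm or more away. Tipped over the front, the trivet lands on the top, partly overhanging the front, and can be slid on from there.
- bowl: olive ceramic pinch bowl, 76 mm across, 36 mm tall, standing on the ledge near its -x end; a bystander; origin under its centre
- cellar: walnut salt cellar with swivel lid, 80 mm across, 50 mm tall, on the counter in front of the ledge's -x end; a bystander; origin under its centre
- jar: squat glass jar with a wire latch, 90 mm across, 90 mm tall, behind the ledge; a bystander; origin under its centre
- tongs: stainless locking tongs lying on the counter, 245 mm long, 16 mm tall; a bystander; origin under its middle, x along it
- mill: dark wooden pepper mill, 56 mm across, 130 mm tall; a bystander; origin under its centre
- spoon: cooking spoon some 200 mm long, lying on the counter near the robot's right; a bystander; x along it
There are look-alikes about, which are no part of the job. Of the things that look like the trivet, the largest one is meant.

How it is judged (in metres and radians):
On the way:
1. the trivet is tipped up on edge (45 to 125 degrees) at the ledge's front (angle between trivet's own z axis and vertical between 0.8 and 2.2 rad and y of trivet in the frame of ledge between -0.175 and -0.04 m), for 0.1 s.
At the end, for the whole second after the job is handed in: The trivet lies at rest, ribs down (within 5 degrees of flat), on the ledge's top, square to the ledge within 11 degrees and overhanging none of its edges by more than about 5 mm (its centre within 50 mm of the ledge's centre line along y and 125 mm along x) (angle between trivet's own z axis and vertical above 3.05 rad and height (world z) of trivet between 0.028 and 0.036 m and y of trivet in the frame of ledge between -0.05 and 0.05 m and x of trivet in the frame of ledge between -0.125 and 0.125 m and (angle between the x axis of trivet and the x axis of ledge, either way round below 0.2 rad or angle between the y axis of trivet and the x axis of ledge, either way round below 0.2 rad) and linear speed of trivet below 0.01 m/s); the robot touches nothing.
It fails at once if the bowl, salt cellar, jar, tongs, mill or spoon is shifted by more than 25 mm (distance of any of bowl, cellar, jar, tongs, mill, spoon from where it was at the start of the episode above 0.025 m).
It fails at once if the fingers press on the trivet with more than 25 N (contact force between the fingers and trivet above 25 N).
It also fails if it takes over 72 s, if anything falls off the work surface, if the arm or the gripper's body presses on something with over 40 N, if the wrist force passes 120 N, or if a joint passes its speed limit or range.

ROBOT

A 6-joint arm with a two-finger parallel gripper is mounted at the origin on the work surface. World frame = base frame: x ahead of the robot, y to its left, z up, the work surface at z = 0. Lengths are in mm, angles in degrees, forces in N, time in s.
With the tool pointing down it reaches from about 300 to 850 mm from the base axis. Payload 4.2 kg.
Tool frame: the origin (TCP) lies midway between the tips of the shut fingers; the grasp point (between the pads) lies 19 mm behind it; z points along the fingers, y is the line along which they close (so a half turn about z gives the same grasp; the last joint's range is limited). The gripper opens to 91 mm and grips with 3 to 60 N. Pads are 32 mm wide; open, the fingers measure 118 mm over their backs; the gripper's body (76 mm by 178 mm) begins 60 mm behind the grasp point.
Start: joints at [72.766, 18.312, 89.639, -0, 72.044, -1.146], TCP at [159.348, 552.496, 213.976] pointing down, gripper open.
Joint ranges: [-177.97, 177.97], [-48.28, 115.42], [12.27, 149.76], [-77.06, 257.06], [2.81, 150.46], [-146.56, 146.56]. Speed limits (degrees/s): [147.25, 147.25, 180, 180, 180, 180].

INTERFACE

Orientations are given as [roll, pitch, yaw] about the fixed x, y, z axes, in that order (R = Rz(yaw) Ry(pitch) Rx(roll)).
In Python, from workcell import env gives the robot as it stands.
- The arm moves only by the shell command python3 -m jog 'ROWS' [FORCE]. ROWS is a JSON object of lists of equal length, an entry for each row: "jaw": the finger opening in mm, from 0 to 91.2; "slide": the shift along the tool's x, y, z in units of 30 mm (1.0 is 30 mm), a list of three; "spin": the turn about the tool's z in units of 8 degrees (1.0 is 8 degrees). In form: {"jaw": [jaw, ...], "slide": [[dx, dy, dz], ...], "spin": [spin, ...]}. A call has 1 to 10 rows; each row shifts and turns the commanded pose from where the row before left it, along the tool's axes as they then stand; what a row does not reach is not made up. A row lasts 1/10 s, in which the tool goes at most 50 mm and 8.59 degrees, less where a joint would pass 70% of its speed; a pose out of reach is approached as far as the arm can. A call is refused whole if a number of a shift passes 1 or a number of a turn 1, either way. A call with a gripper value outside its range is refused whole. The fingers move at their own pace and stop on an object; FORCE is the grip in N (left out, the last holds). Time passes only in rows, so rows that do not move let the fingers close. It gives the time, the measured TCP pose, the force, the opening and the grip force at its end, in the units of the state.
- env.state(): the state, without advancing time (a new reading comes with each control period).
- env.grab_frame(name): name is "scene" or "side" or "wrist"; returns the picture (480x640x3 uint8, red, green, blue); there is no depth.
- env.camera_model(name): a dict with "fx", "fy", "cx", "cy" (pixels), "camera_from_world" (4x4, takes a point from world to camera coordinates). Camera axes: x right, y up, looking along -z (the intrinsics and any distortion apply to the point x, -y, -z); pixel columns grow to the right and rows downward; lengths in mm; the calibration is good to about 2 mm. A picture is of the moment at which its call begins: read the wrist's pose just before it. camera_model takes no time and is no camera call; for the wrist camera it gives the pose at the moment of the call.
- env.job_done(): hands the job in; it is judged then, once.
The state is a dict: "time_s": time; "qpos": joint angles; "qvel": joint speeds; "effort": joint torques, N m; "ee_pos": TCP position; "ee_rot": TCP orientation; "force": force on the tool from outside, world axes, zero at the start; "torque": the same for the moment, N m; "gripper_width": finger opening in mm; "gripper_force": force on a finger pad.
Only numpy, scipy, OpenCV 4.12 (cv2) and the standard library are available. Lean on these libraries where they do the work, as an engineer would, in place of code of your own. Each camera call takes 0.05 s, during which the arm holds its last target. There are 200 camera calls.

## Working session

There is one attempt and no reset: what is moved stays moved. The work goes in short steps, Python scripts to look and compute and a shell command to move; the robot and the scene stay as the last step left them, time stands still between calls to the robot, and variables do not carry over. Pictures are saved under pics/ and viewed, at most 10 in all, crops included, and the job is handed in when it is done.

```bash
ls; mkdir -p pics; python3 - <<'E'
from workcell import env
import cv2, numpy as np
s=env.state(); print({k:np.round(v,2).tolist() for k,v in s.items()})
for n in("scene","side"):
    cv2.imwrite(f"pics/{n}0.png",env.grab_frame(n)[:,:,::-1])
    m=env.camera_model(n); print(n,m)
E
```

```text
pics
{'time_s': 0.0, 'qpos': [72.77, 18.35, 89.71, 0.0, 72.04, -1.15], 'qvel': [0.03, 0.0, 0.03, -0.16, 0.09, -0.04], 'effort': [0.0, -41.25, -23.2, 0.07, 0.05, -0.0], 'ee_pos': [159.2, 552.01, 213.12], 'ee_rot': [-179.9, -0.0, 163.91], 'force': [0.07, 0.17, -0.33], 'torque': [0.01, 0.0, 0.03], 'gripper_force': 0.0, 'gripper_width': 91.15}
scene {'fx': 597.0088967068112, 'fy': 597.0088967068112, 'cx': 317.0028421947787, 'cy': 249.5281509806859, 'camera_from_world': array([[-1.80129905e-01,  9.83576896e-01,  1.13888795e-02,
         7.33455396e+01],
       [-8.23367209e-01, -1.57103888e-01,  5.45329998e-01,
         4.13056953e+02],
       [ 5.38163224e-01,  8.88530109e-02,  8.38144073e-01,
        -2.07915806e+03],
       [ 0.00000000e+00,  0.00000000e+00,  0.00000000e+00,
         1.00000000e+00]])}
side {'fx': 603.2488978043859, 'fy': 603.2488978043859, 'cx': 327.7451301936393, 'cy': 236.4523581170632, 'camera_from_world': array([[ 7.72722151e-01, -6.34681669e-01, -8.92506317e-03,
        -4.19994513e+02],
       [ 4.37581004e-01,  5.22461947e-01,  7.31817176e-01,
        -2.78318869e+02],
       [-4.59807940e-01, -5.69396780e-01,  6.81442562e-01,
        -1.68486003e+03],
       [ 0.00000000e+00,  0.00000000e+00,  0.00000000e+00,
         1.00000000e+00]])}
```

View pics/scene0.png

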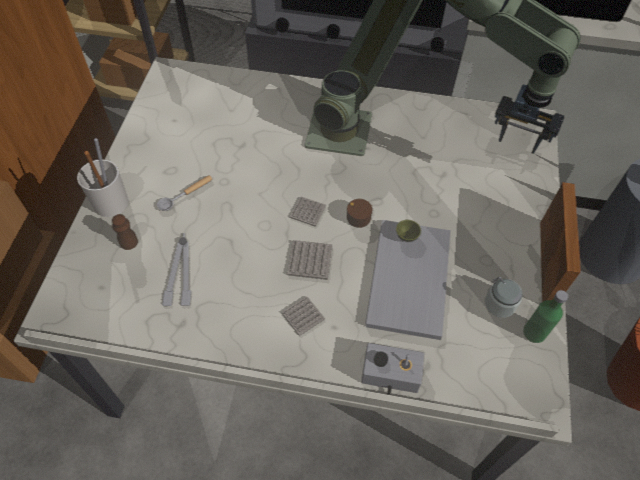

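View pics/side0.png

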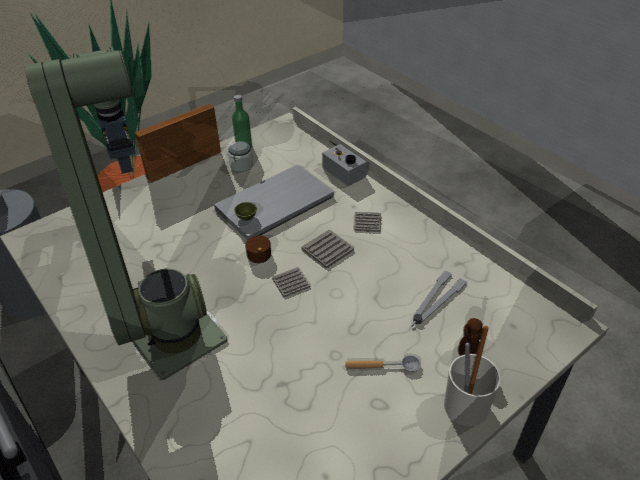

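In the scene picture, three ribbed grey squares lie at (306,211), (308,260) and (302,315). In the side picture they are at (291,283), (328,249) and (368,222). The middle one looks largest, so it fits the description. The ledge runs along (370–450, 225–335) and the bowl sits on it at (408,231). I'll confirm with enlarged crops and measure.

```bash
cat > h.py <<'E'
import numpy as np, cv2
from workcell import env
def cast(m,uv,z):
    T=np.array(m["camera_from_world"]); R,t=T[:3,:3],T[:3,3]; C=-R.T@t
    uv=np.atleast_2d(np.float64(uv))
    d=np.c_[(uv[:,0]-m["cx"])/m["fx"],-(uv[:,1]-m["cy"])/m["fy"],-np.ones(len(uv))]@R
    return C+d*((z-C[2])/d[:,2])[:,None]
def proj(m,p):
    T=np.array(m["camera_from_world"]); c=np.atleast_2d(p)@T[:3,:3].T+T[:3,3]
    return np.c_[m["cx"]-m["fx"]*c[:,0]/c[:,2], m["cy"]+m["fy"]*c[:,1]/c[:,2]]
def tri(obs):  # [(model,uv),...] least squares ray crossing
    A=np.zeros((3,3));b=np.zeros(3);L=[]
    for m,uv in obs:
        p,q=cast(m,uv,0)[0],cast(m,uv,100)[0]; d=(q-p)/np.linalg.norm(q-p)
        M=np.eye(3)-np.outer(d,d);A+=M;b+=M@p;L.append((p,M))
    x=np.linalg.solve(A,b); return x,[float(np.linalg.norm(M@(x-p))) for p,M in L]
E
python3 - <<'E'
from h import *
a=cv2.imread("pics/scene0.png");b=cv2.imread("pics/side0.png")
c1=cv2.resize(a[190:345,260:470],None,fx=2.8,fy=2.8,interpolation=2)[:,:400*2]
cv2.imwrite("pics/crop1.png",cv2.resize(a[190:345,265:465],(774,600),interpolation=2))
for n,g in(("scene",a),("side",b)):
    m=env.camera_model(n)
    for uv in {"scene":[(306,211),(308,260),(302,315)],"side":[(291,283),(328,249),(368,222)]}[n]: print(n,uv,cast(m,uv,16).round(0))
E
```

```text
scene (306, 211) [[374. -41.  16.]]
scene (308, 260) [[550.  -1.  16.]]
scene (302, 315) [[732.  17.  16.]]
side (291, 283) [[356. -55.  16.]]
side (328, 249) [[534. -13.  16.]]
side (368, 222) [[718.   1.  16.]]
```

View pics/crop1.png

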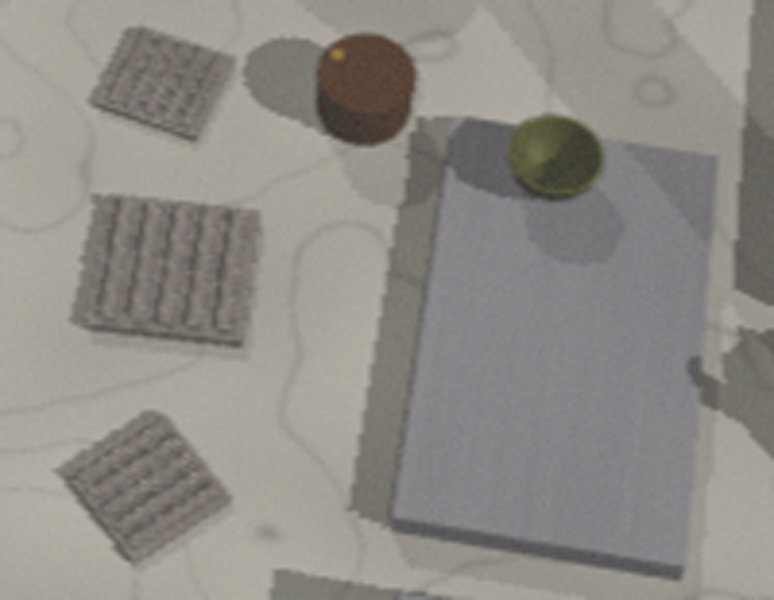

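The crop confirms it. The middle square (crop 170,270; scene 308,260) is clearly the largest, with five ribs. The other two, at crop (163,83) and (145,487), are smaller look-alikes. Next I'll lift, turn square and fly the wrist camera over.

```bash
python3 -m jog '{"jaw":[91,91,91,91,91,91,91,91,91,91],"slide":[[0,0,-0.4],[0,0,-0.4],[0,0,-0.4],[0,0,-0.4],[0,0,-0.4],[0,0,-0.4],[0,0,-0.4],[0,0,-0.4],[0,0,-0.4],[0,0,-0.4]],"spin":[1,1,1,1,1,1,1,1,1,0.24]}'
python3 -m jog '{"jaw":[91,91,91,91,91,91,91,91,91,91],"slide":[[-0.9,0.75,0],[-0.9,0.75,0],[-0.9,0.75,0],[-0.9,0.75,0],[-0.9,0.75,0],[-0.9,0.75,0],[-0.9,0.75,0],[-0.9,0.75,0],[-0.9,0.75,0],[-0.9,0.75,0]],"spin":[0,0,0,0,0,0,0,0,0,0]}'
python3 -m jog '{"jaw":[91,91,91,91,91,91,91,91,91,91],"slide":[[-0.9,0.75,0],[-0.9,0.75,0],[-0.9,0.75,0],[-0.9,0.75,0],[-0.9,0.75,0],[-0.9,0.75,0],[-0.9,0.6,0],[-0.9,0,0],[0,0,0],[0,0,0]],"spin":[0,0,0,0,0,0,0,0,0,0]}'
python3 - <<'E'
from h import *
m=env.camera_model("wrist");cv2.imwrite("pics/w1.png",env.grab_frame("wrist")[:,:,::-1]);print(m)
np.save("w1.npy",m,allow_pickle=True);print(env.state())
E
```

```text
time_s: 1.1
ee_pos: [159.3, 552.2, 333.9]
ee_rot: [-180.0, 0.1, 89.8]
force: [-0.3, 0.5, -0.8]
gripper_width: 90.9
gripper_force: 0.0
time_s: 2.1
ee_pos: [384.8, 281.1, 333.6]
ee_rot: [-180.0, 0.0, 90.0]
force: [1.0, 1.0, 1.2]
gripper_width: 91.2
gripper_force: 0.0
time_s: 3.1
ee_pos: [537.1, 66.3, 333.6]
ee_rot: [-180.0, -0.0, 89.9]
force: [0.0, -0.1, 0.0]
gripper_width: 90.7
gripper_force: 0.0
{'fx': 347.94169367893477, 'fy': 347.94169367893477, 'cx': 322.3737147661628, 'cy': 240.2269050764162, 'camera_from_world': array([[ 9.99998669e-01, -1.54010065e-03, -5.38359903e-04,
        -5.36996483e+02],
       [ 1.35395911e-03,  9.67512108e-01, -2.52821057e-01,
        -5.80959508e+00],
       [ 9.10239599e-04,  2.52819992e-01,  9.67512906e-01,
        -5.22092153e+02],
       [ 0.00000000e+00,  0.00000000e+00,  0.00000000e+00,
         1.00000000e+00]])}
{'time_s': 3.15, 'qpos': array([5.85607540e+00, 1.23257210e+01, 8.09595543e+01, 4.43184574e-02,
       8.67418266e+01, 5.86512349e+00]), 'qvel': array([ 0.92184577, -0.18953102, -0.06061645, -0.08115326, -0.10630035,
       -0.11055262]), 'effort': array([-6.85569607e-01, -3.68234396e+01, -2.47503340e+01,  3.46163590e-02,
        2.66232243e-02, -1.00383331e-04]), 'ee_pos': array([537.01940084,  66.90040365, 333.74125931]), 'ee_rot': array([-1.79968518e+02, -4.12444410e-02,  8.99884113e+01]), 'force': array([-0.00641288,  0.63068623, -0.47916719]), 'torque': array([-0.06902697,  0.09419302,  0.02732513]), 'gripper_force': 0.0, 'gripper_width': 90.84523127280933}
```

View pics/w1.png

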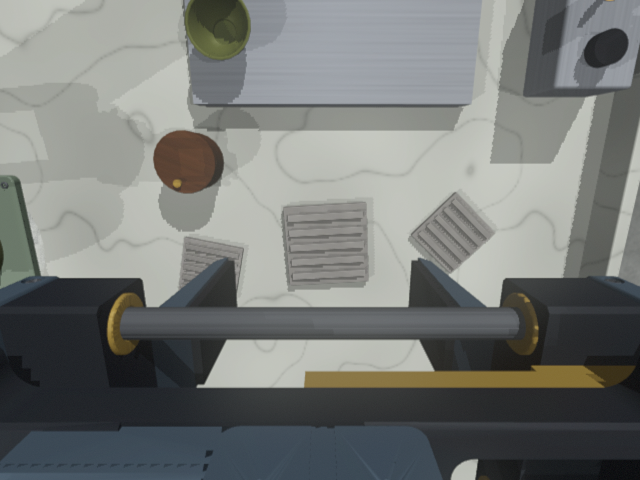

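The wrist view shows the trivet at corners near (282,205), (367,201), (368,284) and (288,290). The ledge's front edge runs along row 103 from column 194 to 471. The cellar is at (188,160) and the bowl at (217,25). I'll refine the corners and triangulate them against the scene view.

```bash
cat > meas.py <<'E'
from h import *
mw=np.load("w1.npy",allow_pickle=True).item(); ms=env.camera_model("scene"); mi=env.camera_model("side")
W=cv2.imread("pics/w1.png");S=cv2.imread("pics/scene0.png");D=cv2.imread("pics/side0.png")
def quad(img,seed,half,thr=None):
    x,y=seed;r=img[y-half:y+half,x-half:x+half]
    g=cv2.GaussianBlur(cv2.cvtColor(r,cv2.COLOR_BGR2GRAY),(3,3),0)
    _,b=cv2.threshold(g,0,255,cv2.THRESH_BINARY_INV+cv2.THRESH_OTSU)
    b=cv2.morphologyEx(b,cv2.MORPH_CLOSE,np.ones((5,5)))
    cs,_=cv2.findContours(b,cv2.RETR_EXTERNAL,cv2.CHAIN_APPROX_NONE)
    c=[k for k in cs if cv2.pointPolygonTest(k,(half,half),False)>=0][0]
    q=cv2.approxPolyDP(cv2.convexHull(c),0.06*cv2.arcLength(c,True),True).reshape(-1,2)
    return q+[x-half,y-half],cv2.contourArea(c)
for n,img,m,s,h in(("w",W,mw,(326,246),60),("s",S,ms,(308,260),32),("d",D,mi,(328,249),32)):
    q,a=quad(img,s,h); p=cast(m,q,16); print(n,q.tolist(),a); print(p[:,:2].round(1).tolist(),"sides",np.linalg.norm(p-np.roll(p,1,0),axis=1).round(0))
print("ledge w",cast(mw,[(194,103),(471,103)],24).round(1).tolist())
off=np.array([265,190]);k=200/774
c=np.array([(458,118),(397,520),(682,565),(717,155)])*k+off
print("ledge s",c.round(1).tolist(),cast(ms,c,24).round(1).tolist())
for a,b in(((194,103),c[0]),((471,103),c[1])): print("tri ledge",tri([(mw,a),(ms,b)]))
print("cellar",cast(mw,(188,150),50).round(0),"bowl",cast(mw,(219,20),60).round(0), cast(ms,(360,208),50).round(0),cast(ms,(408,228),60).round(0))
E
python3 meas.py
```

```text
w [[365, 202], [365, 284], [289, 291], [283, 207]] 7035.0
[[597.1, 65.0], [600.7, -58.4], [486.7, -69.5], [481.5, 58.0]] sides [116. 123. 115. 128.]
s [[289, 240], [331, 245], [326, 280], [283, 272]] 1553.0
[[490.8, -71.1], [484.8, 56.9], [607.7, 63.1], [604.5, -65.2]] sides [114. 128. 123. 128.]
d [[331, 231], [354, 253], [328, 270], [301, 247]] 1190.5
[[595.2, 45.9], [585.3, -79.5], [475.5, -84.3], [473.9, 49.1]] sides [121. 126. 110. 133.]
ledge w [[371.6, 194.9, 24.0], [729.1, 194.3, 24.0]]
ledge s [[383.3, 220.5], [367.6, 324.4], [441.2, 336.0], [450.3, 230.1]] [[370.4, 201.1, 24.0], [730.2, 200.9, 24.0], [727.6, 403.6, 24.0], [367.7, 406.7, 24.0]]
tri ledge (array([369.60587763, 198.20755037,  21.24997715]), [3.072972633755007, 3.072972633755034])
tri ledge (array([729.66582125, 197.73392242,  21.99596878]), [3.1765679941831664, 3.176567994183153])
cellar [[368. 136.  50.]] bowl [[421. 278.  60.]] [[356. 124.  50.]] [[411. 276.  60.]]
```

The ledge spans x 370–730 with its front at y ≈ 196 (triangulated height about 22, stated 24), square to the world axes. The trivet is centred near (543,-2) with yaw about 3° and sides of about 120. The bowl's edge is near x = 456, so the tipping corridor is clear. I'll check the trivet's height, set the jaw to 50 mm and move behind it.

```bash
python3 - <<'E'
from h import *
mw=np.load("w1.npy",allow_pickle=True).item(); ms=env.camera_model("scene")
for a,b in(((283,207),(331,245)),((365,202),(326,280)),((289,291),(289,240)),((365,284),(283,272))):
    pass
# scene corners by world position: (484,57)->(331,245), (607,63)->(326,280), (604,-65)->(283,272), (490,-71)->(289,240)
for a,b in(((283,207),(331,245)),((365,202),(326,280)),((289,291),(289,240)),((365,284),(283,272))): x,r=tri([(mw,a),(ms,b)]);print(x.round(1),np.round(r,1))
E
python3 -m jog '{"jaw":[50,50,50,50,50,50,50,50,50,50],"slide":[[-0.9,0.2,0],[-0.9,0,0],[-0.9,0,0.5],[-0.9,0,1],[-0.9,0,1],[-0.9,0,1],[-0.5,0,1],[0,0,1],[0,0,1],[0,0,1]],"spin":[0,0,0,0,0,0,0,0,0,0]}' 20
python3 -m jog '{"jaw":[50,50,50,50,50],"slide":[[0,0,1],[0,0,1],[0,0,0.5],[0,0,0],[0,0,0]],"spin":[0,0,0,0,0]}'
```

```text
[480.7  56.7   9.6] [0.3 0.3]
[598.9  62.3   0.7] [0.4 0.4]
[486.  -72.4   8.8] [0.1 0.1]
[601.1 -64.1   8. ] [2.5 2.5]
time_s: 4.15
ee_pos: [543.4, -109.4, 108.0]
ee_rot: [180.0, -0.0, 90.1]
force: [0.5, 0.7, 1.0]
gripper_width: 49.7
gripper_force: 0.0
time_s: 4.65
ee_pos: [543.8, -109.7, 34.3]
ee_rot: [180.0, -0.0, 90.1]
force: [-0.4, 0.6, 0.2]
gripper_width: 49.9
gripper_force: 0.0
```

```bash
python3 -m jog '{"jaw":[50,50,50,50,50,50,50,50,50,50],"slide":[[0,0,0.8],[0,0,0.17],[0.3,0,0],[0.15,0,0],[0.1,0,0],[0.1,0,0],[0.1,0,0],[0.1,0,0],[0.1,0,0],[0.1,0,0]],"spin":[0,0,0,0,0,0,0,0,0,0]}'
python3 -m jog '{"jaw":[50,50,50,50,50,50,50,50,50,50],"slide":[[0.1,0,0],[0.1,0,0],[0.1,0,0],[0.1,0,0],[0.12,0,0],[0.14,0,0],[0.16,0,0],[0.16,0,0],[0.16,0,0],[0.16,0,0]],"spin":[0,0,0,0,0,0,0,0,0,0]}'
```

```text
time_s: 5.65
ee_pos: [543.2, -78.9, 4.8]
ee_rot: [-180.0, -0.0, 90.0]
force: [-0.2, -0.2, 0.3]
gripper_width: 49.9
gripper_force: 0.0
time_s: 6.65
ee_pos: [543.3, -39.6, 4.8]
ee_rot: [180.0, -0.0, 90.0]
force: [-0.0, -3.5, -0.9]
gripper_width: 50.6
gripper_force: 1.6
```

```bash
python3 -m jog '{"jaw":[50,50,50,50,50,50,50,50,50,50],"slide":[[0.17,0,0],[0.17,0,0],[0.17,0,0],[0.17,0,0],[0.17,0,0],[0.17,0,0],[0.17,0,0],[0.17,0,0],[0.17,0,0],[0.17,0,0]],"spin":[0,0,0,0,0,0,0,0,0,0]}'
python3 -m jog '{"jaw":[50,50,50,50,50,50,50],"slide":[[0.17,0,0],[0.17,0,0],[0.17,0,0],[0.15,0,0],[0.12,0,0],[0.1,0,0],[0,0,0]],"spin":[0,0,0,0,0,0,0]}'
python3 - <<'E'
from h import *
np.save("w2.npy",env.camera_model("wrist"),allow_pickle=True);cv2.imwrite("pics/w2.png",env.grab_frame("wrist")[:,:,::-1])
E
```

```text
time_s: 7.65
ee_pos: [543.2, 11.4, 4.8]
ee_rot: [-180.0, -0.0, 90.0]
force: [0.6, -4.4, -0.0]
gripper_width: 49.8
gripper_force: 1.6
time_s: 8.35
ee_pos: [543.3, 38.1, 4.8]
ee_rot: [180.0, -0.0, 90.0]
force: [-0.1, -0.8, -0.8]
gripper_width: 49.9
gripper_force: 0.1
```

View pics/w2.png

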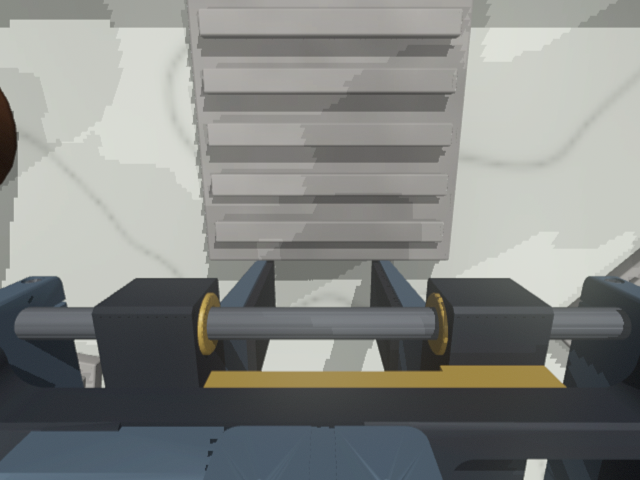

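The trivet sits square against both fingers, its near edge on row 260 from column 209 to 448, centred. I'll lower the tips nearly to the counter and close the gap gently.

```bash
python3 -m jog '{"jaw":[50,50,50,50,50,50,50,50],"slide":[[0,0,0.05],[0,0,0.05],[0.1,0,0],[0.1,0,0],[0.1,0,0],[0.1,0,0],[0.1,0,0],[0,0,0]],"spin":[0,0,0,0,0,0,0,0]}'
python3 - <<'E'
from h import *
m=np.load("w2.npy",allow_pickle=True).item();print(cast(m,[(209,260),(448,260),(198,37),(466,37)],16).round(1).tolist())
E
```

```text
time_s: 9.2
ee_pos: [543.3, 53.0, 1.9]
ee_rot: [180.0, -0.0, 90.0]
force: [-0.0, -0.3, -0.2]
gripper_width: 49.8
gripper_force: 0.1
[[489.2, 57.3, 16.0], [603.5, 57.3, 16.0], [492.6, 153.0, 16.0], [602.2, 152.9, 16.0]]
```

```bash
python3 -m jog '{"jaw":[50,50,50,50,50],"slide":[[0.03,0,0],[0.03,0,0],[0.03,0,0],[0.03,0,0],[0,0,0]],"spin":[0,0,0,0,0]}'
python3 -m jog '{"jaw":[50,50,50],"slide":[[0.03,0,0],[0.03,0,0],[0,0,0]],"spin":[0,0,0]}'
```

```text
time_s: 9.7
ee_pos: [543.4, 56.0, 1.9]
ee_rot: [180.0, -0.0, 90.0]
force: [-0.0, -2.6, -0.4]
gripper_width: 49.8
gripper_force: 1.4
time_s: 10.0
ee_pos: [543.4, 57.2, 1.9]
ee_rot: [180.0, 0.1, 90.0]
force: [-0.1, -6.2, 0.0]
gripper_width: 49.8
gripper_force: 2.9
```

```bash
python3 -m jog '{"jaw":[50,50,50],"slide":[[0.03,0,0],[0.03,0,0],[0,0,0]],"spin":[0,0,0]}'
```

```text
time_s: 10.3
ee_pos: [543.2, 57.3, 2.0]
ee_rot: [-180.0, 0.2, 90.0]
force: [-1.0, -12.8, 1.2]
gripper_width: 50.1
gripper_force: 6.3
```

The press is 12.8 N at about 3.7 N/mm stiffness. I'll start lifting the edge.

```bash
python3 -m jog '{"jaw":[50,50,50,50,50],"slide":[[0,0,-0.03],[0,0,-0.03],[0,0,-0.03],[0,0,-0.03],[0,0,0]],"spin":[0,0,0,0,0]}'
```

```text
time_s: 10.8
ee_pos: [543.1, 57.3, 5.0]
ee_rot: [-180.0, 0.2, 90.0]
force: [1.6, -11.8, -3.0]
gripper_width: 49.7
gripper_force: 6.0
```

```bash
python3 -m jog '{"jaw":[50,50,50,50,50,50],"slide":[[0,0,-0.04],[0,0,-0.04],[0,0,-0.04],[0,0,-0.04],[0,0,-0.04],[0,0,0]],"spin":[0,0,0,0,0,0]}'
python3 - <<'E'
from h import *
cv2.imwrite("pics/w3.png",cv2.resize(np.hstack([env.grab_frame("wrist")[:,:,::-1],env.grab_frame("side")[150:390,200:520,::-1].repeat(2,0).repeat(2,1)]),(800,300)))
E
```

```text
time_s: 11.4
ee_pos: [543.1, 57.1, 11.1]
ee_rot: [-180.0, 0.2, 90.1]
force: [1.0, -12.9, -3.4]
gripper_width: 50.3
gripper_force: 6.0
```

View pics/w3.png

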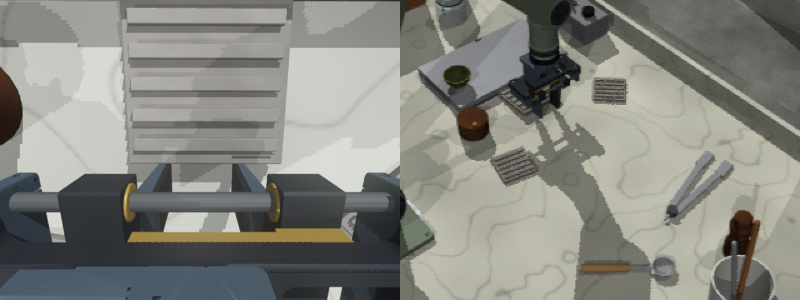

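The near edge is rising with the fingers, with a steady 3.4 N of vertical load. I'll continue along the arc.

```bash
python3 -m jog '{"jaw":[50,50,50,50,50,50],"slide":[[0,0,-0.06],[0,0,-0.07],[0,0,-0.07],[0,0,-0.07],[0,0,-0.06],[0,0,0]],"spin":[0,0,0,0,0,0]}'
```

```text
time_s: 12.1
ee_pos: [543.1, 57.4, 21.2]
ee_rot: [-180.0, 0.2, 90.1]
force: [0.1, -11.8, -2.3]
gripper_width: 49.7
gripper_force: 5.3
```

```bash
python3 -m jog '{"jaw":[50,50,50,50,50,50],"slide":[[0.005,0,-0.06],[0.005,0,-0.07],[0.006,0,-0.07],[0.007,0,-0.07],[0.008,0,-0.06],[0,0,0]],"spin":[0,0,0,0,0,0]}'
```

```text
time_s: 12.7
ee_pos: [543.1, 58.4, 31.2]
ee_rot: [-180.0, 0.2, 90.1]
force: [0.0, -10.6, -1.9]
gripper_width: 49.7
gripper_force: 5.0
```

```bash
python3 -m jog '{"jaw":[50,50,50,50,50,50,50],"slide":[[0.01,0,-0.067],[0.012,0,-0.067],[0.014,0,-0.067],[0.015,0,-0.067],[0.017,0,-0.067],[0.018,0,-0.067],[0,0,0]],"spin":[0,0,0,0,0,0,0]}'
```

```text
time_s: 13.4
ee_pos: [543.1, 60.8, 43.4]
ee_rot: [-180.0, 0.2, 90.1]
force: [-0.2, -11.8, -0.3]
gripper_width: 50.1
gripper_force: 5.2
```

```bash
python3 -m jog '{"jaw":[50,50,50,50,50,50],"slide":[[0.019,0,-0.067],[0.02,0,-0.067],[0.021,0,-0.067],[0.022,0,-0.067],[0.024,0,-0.067],[0,0,0]],"spin":[0,0,0,0,0,0]}'
```

```text
time_s: 14.0
ee_pos: [543.2, 63.8, 53.7]
ee_rot: [-180.0, 0.2, 90.1]
force: [-0.4, -11.6, 1.3]
gripper_width: 50.1
gripper_force: 5.4
```

```bash
python3 -m jog '{"jaw":[50,50,50,50,50,50],"slide":[[0.022,0,-0.06],[0.023,0,-0.06],[0.024,0,-0.06],[0.025,0,-0.06],[0.026,0,-0.06],[0,0,0]],"spin":[0,0,0,0,0,0]}'
```

```text
time_s: 14.6
ee_pos: [543.2, 68.2, 62.7]
ee_rot: [180.0, 0.2, 90.1]
force: [-0.3, -8.6, 1.2]
gripper_width: 49.8
gripper_force: 4.1
```

```bash
python3 -m jog '{"jaw":[50,50,50,50,50,50],"slide":[[0.027,0,-0.06],[0.029,0,-0.06],[0.03,0,-0.06],[0.031,0,-0.06],[0.032,0,-0.06],[0,0,0]],"spin":[0,0,0,0,0,0]}'
```

```text
time_s: 15.2
ee_pos: [543.3, 73.1, 71.7]
ee_rot: [180.0, 0.1, 90.1]
force: [-0.9, -8.0, 0.9]
gripper_width: 50.2
gripper_force: 3.4
```

```bash
python3 -m jog '{"jaw":[50,50,50,50,50,50],"slide":[[0.036,0,-0.055],[0.037,0,-0.055],[0.038,0,-0.054],[0.039,0,-0.053],[0.04,0,-0.052],[0,0,0]],"spin":[0,0,0,0,0,0]}'
python3 - <<'E'
from h import *
cv2.imwrite("pics/w4.png",cv2.resize(np.hstack([env.grab_frame("wrist")[:,:,::-1],env.grab_frame("scene")[150:390,240:560,::-1].repeat(2,0).repeat(2,1)]),(800,300)))
E
```

```text
time_s: 15.8
ee_pos: [543.4, 78.8, 80.0]
ee_rot: [180.0, 0.1, 90.1]
force: [-0.4, -7.6, 2.0]
gripper_width: 50.0
gripper_force: 3.6
```

View pics/w4.png

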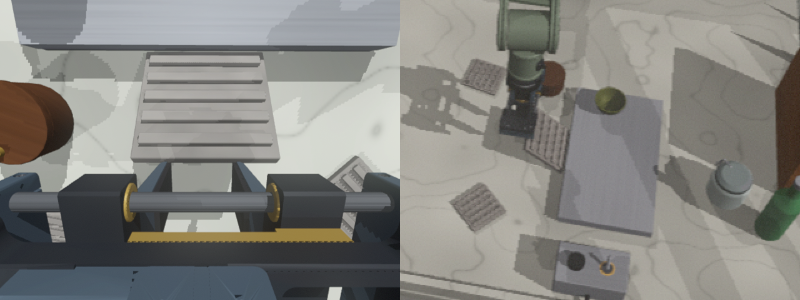

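```bash
python3 -m jog '{"jaw":[50,50,50,50,50,50],"slide":[[0.04,0,-0.042],[0.041,0,-0.042],[0.042,0,-0.041],[0.043,0,-0.041],[0.043,0,-0.04],[0,0,0]],"spin":[0,0,0,0,0,0]}'
python3 - <<'E'
from h import *
s=env.state();m=env.camera_model("wrist");im=env.grab_frame("wrist")[:,:,::-1]
x,y,z=s["ee_pos"];print(s["ee_pos"].round(1))
print(proj(m,[(x-30,y+16,z),(x-30,y-16,z),(x-30,y+16,z+30),(x+30,y+16,z)]).round(0).tolist())
cv2.imwrite("pics/w5.png",cv2.resize(im[50:290,190:470],(700,600),interpolation=cv2.INTER_NEAREST))
E
```

```text
time_s: 16.5
ee_pos: [543.4, 84.5, 86.5]
ee_rot: [180.0, 0.2, 90.1]
force: [-0.8, -8.9, 4.7]
gripper_width: 49.7
gripper_force: 4.9
[543.4  84.5  86.5]
[[263.0, 259.0], [266.0, 316.0], [252.0, 281.0], [381.0, 259.0]]
```

View pics/w5.png

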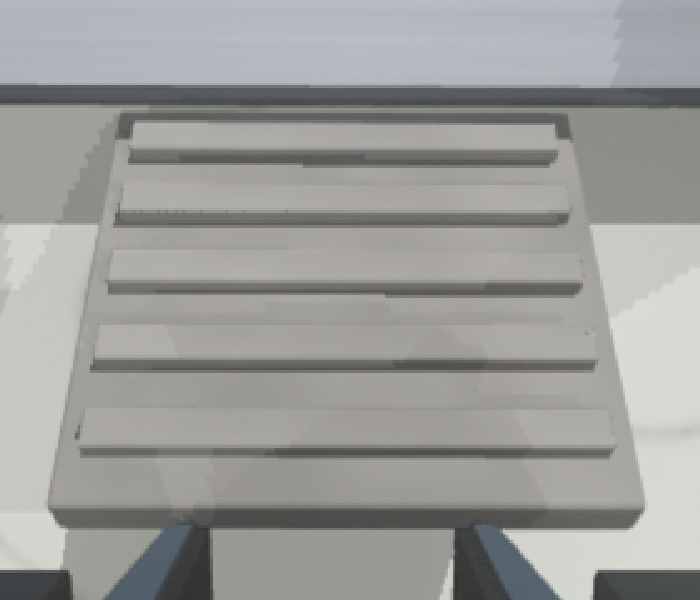

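The plate is tipped about 45° and square to the ledge. The fingertips (crop row 522) bear just above the lower edge (row 527) of the end face. I'll continue the arc.

```bash
python3 -m jog '{"jaw":[50,50,50,50,50,50],"slide":[[0.044,0,-0.046],[0.045,0,-0.045],[0.046,0,-0.044],[0.047,0,-0.043],[0.048,0,-0.042],[0,0,0]],"spin":[0,0,0,0,0,0]}'
```

```text
time_s: 17.15
ee_pos: [543.6, 91.5, 93.4]
ee_rot: [179.9, 0.2, 90.1]
force: [-1.8, -9.7, 6.0]
gripper_width: 50.1
gripper_force: 5.1
```

```bash
python3 -m jog '{"jaw":[50,50,50,50,50,50],"slide":[[0.049,0,-0.041],[0.05,0,-0.04],[0.05,0,-0.039],[0.051,0,-0.038],[0.051,0,-0.037],[0,0,0]],"spin":[0,0,0,0,0,0]}'
```

```text
time_s: 17.75
ee_pos: [543.7, 99.2, 99.5]
ee_rot: [179.9, 0.2, 90.1]
force: [-1.6, -7.8, 8.0]
gripper_width: 49.9
gripper_force: 5.5
```

```bash
python3 -m jog '{"jaw":[50,50,50,50,50,50],"slide":[[0.052,0,-0.038],[0.052,0,-0.037],[0.053,0,-0.036],[0.054,0,-0.035],[0.054,0,-0.034],[0,0,0]],"spin":[0,0,0,0,0,0]}'
```

```text
time_s: 18.35
ee_pos: [543.8, 107.6, 105.1]
ee_rot: [179.9, 0.1, 90.1]
force: [-1.4, -7.3, 8.2]
gripper_width: 50.1
gripper_force: 5.2
```

```bash
python3 -m jog '{"jaw":[50,50,50,50,50,50],"slide":[[0.056,0,-0.033],[0.057,0,-0.032],[0.057,0,-0.031],[0.058,0,-0.03],[0.058,0,-0.028],[0,0,0]],"spin":[0,0,0,0,0,0]}'
```

```text
time_s: 18.95
ee_pos: [543.9, 116.6, 109.8]
ee_rot: [179.9, 0.1, 90.0]
force: [-1.0, -5.2, 8.0]
gripper_width: 49.8
gripper_force: 5.0
```

```bash
python3 -m jog '{"jaw":[50,50,50,50,50,50],"slide":[[0.06,0,-0.027],[0.06,0,-0.026],[0.06,0,-0.025],[0.061,0,-0.024],[0.061,0,-0.023],[0,0,0]],"spin":[0,0,0,0,0,0]}'
```

```text
time_s: 19.55
ee_pos: [544.0, 126.2, 113.7]
ee_rot: [179.8, 0.0, 90.0]
force: [-0.4, -3.6, 9.4]
gripper_width: 49.8
gripper_force: 4.8
```

```bash
python3 -m jog '{"jaw":[50,50,50,50,50,50],"slide":[[0.063,0,-0.021],[0.063,0,-0.02],[0.064,0,-0.019],[0.064,0,-0.018],[0.064,0,-0.017],[0,0,0]],"spin":[0,0,0,0,0,0]}'
```

```text
time_s: 20.15
ee_pos: [544.0, 136.2, 116.6]
ee_rot: [179.8, -0.0, 90.0]
force: [-0.2, -4.2, 8.3]
gripper_width: 50.2
gripper_force: 4.8
```

```bash
python3 -m jog '{"jaw":[50,50,50,50,50,50],"slide":[[0.065,0,-0.015],[0.065,0,-0.014],[0.066,0,-0.013],[0.066,0,-0.012],[0.066,0,-0.01],[0,0,0]],"spin":[0,0,0,0,0,0]}'
```

```text
time_s: 20.75
ee_pos: [544.1, 146.5, 118.7]
ee_rot: [179.8, -0.1, 90.0]
force: [-1.8, -2.1, 9.1]
gripper_width: 50.1
gripper_force: 4.7
```

```bash
python3 -m jog '{"jaw":[50,50,50,50,50,50],"slide":[[0.066,0,-0.008],[0.066,0,-0.006],[0.066,0,-0.004],[0.066,0,-0.002],[0.066,0,0],[0,0,0]],"spin":[0,0,0,0,0,0]}'
python3 - <<'E'
from h import *
cv2.imwrite("pics/w6.png",cv2.resize(np.hstack([env.grab_frame("wrist")[:,:,::-1],env.grab_frame("scene")[180:300,300:460,::-1].repeat(4,0).repeat(4,1)]),(800,300)))
print(env.state()["force"])
E
```

```text
time_s: 21.35
ee_pos: [544.2, 156.9, 119.7]
ee_rot: [179.8, -0.1, 90.0]
force: [-2.9, -1.0, 11.2]
gripper_width: 50.2
gripper_force: 5.6
[-1.15230533 -0.31483018 11.79989756]
```

View pics/w6.png

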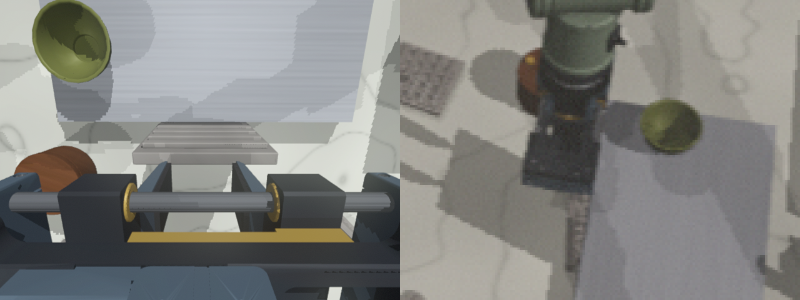

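The plate stands at about 86°, past its balance point, with the fingertips on its top edge. I'll drag slightly further, lift off, go round behind it and push it over from the smooth side.

```bash
python3 -m jog '{"jaw":[50,50,50,50,50,50,50,50,50,50],"slide":[[0.06,0,-0.01],[0.06,0,-0.02],[0.02,0,-0.05],[0,0,-0.1],[0,0,-0.3],[-0.5,0,-0.2],[-0.5,0,0],[-0.2,0,0],[0,0,0.4],[0,0,0.6]],"spin":[0,0,0,0,0,0,0,0,0,0]}'
python3 - <<'E'
from h import *
im=env.grab_frame("wrist")[:,:,::-1];print(env.state()["ee_pos"].round(1))
cv2.imwrite("pics/w7.png",cv2.resize(im,(480,360)))
E
```

```text
time_s: 22.45
ee_pos: [543.8, 123.4, 107.3]
ee_rot: [179.9, -0.0, 89.9]
force: [-0.0, 1.0, 0.0]
gripper_width: 50.3
gripper_force: 0.0
[541.1 123.  103.6]
```

View pics/w7.png

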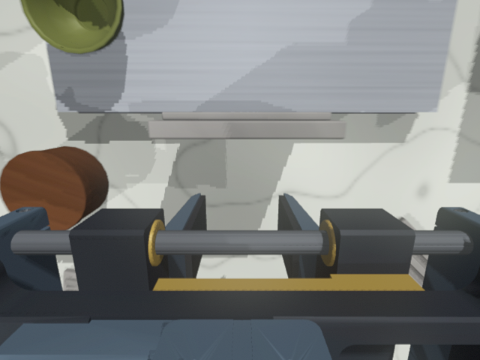

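The plate stands upright against the ledge front: its top edge is at rows 120–138, and the fingers are behind it. Now I'll push it over gently.

```bash
python3 -m jog '{"jaw":[50,50,50,50,50,50,50,50,50,50],"slide":[[0.3,0,0],[0.3,0,0],[0.3,0,0],[0.1,0,0],[0.1,0,0],[0.1,0,0],[0.1,0,0],[0.1,0,0],[0.1,0,0],[0,0,0]],"spin":[0,0,0,0,0,0,0,0,0,0]}'
```

```text
time_s: 23.5
ee_pos: [543.4, 169.1, 107.7]
ee_rot: [180.0, -0.0, 90.0]
force: [-0.0, -0.4, 1.0]
gripper_width: 49.7
gripper_force: 0.2
```

```bash
python3 -m jog '{"jaw":[50,50,50,50,50,50,50],"slide":[[0.1,0,0],[0.1,0,0],[0.1,0,0],[0.1,0,0],[0.1,0,0],[0.1,0,0],[0,0,0]],"spin":[0,0,0,0,0,0,0]}'
```

```text
time_s: 24.2
ee_pos: [543.3, 187.3, 107.6]
ee_rot: [180.0, -0.0, 90.0]
force: [0.3, 0.0, 0.1]
gripper_width: 50.1
gripper_force: 0.0
```

```bash
cat > look.py <<'E'
from h import *
import sys
m=env.camera_model("wrist");im=env.grab_frame("wrist")[:,:,::-1];cv2.imwrite(f"pics/{sys.argv[1]}.png",im);np.save(f"{sys.argv[1]}.npy",m,allow_pickle=True)
# column profile at centre: runs of hue/grey (stone warm grey vs steel bluish): b-r
p=im.astype(int)[:,312:328].mean(1);print(env.state()["ee_pos"].round(1))
for r in range(0,270,6): print(r,p[r].round(0).astype(int).tolist(),end="; ")
E
python3 look.py f1
```

```text
[543.2 187.1 107.6]
0 [200, 193, 189]; 6 [201, 194, 189]; 12 [201, 195, 190]; 18 [202, 195, 190]; 24 [199, 192, 188]; 30 [202, 195, 190]; 36 [203, 196, 191]; 42 [201, 194, 190]; 48 [204, 197, 192]; 54 [199, 192, 190]; 60 [203, 197, 191]; 66 [199, 193, 189]; 72 [206, 198, 194]; 78 [203, 197, 191]; 84 [202, 195, 190]; 90 [205, 198, 193]; 96 [201, 194, 189]; 102 [202, 196, 191]; 108 [200, 193, 189]; 114 [202, 195, 190]; 120 [199, 193, 188]; 126 [201, 195, 190]; 132 [201, 195, 190]; 138 [199, 193, 188]; 144 [200, 194, 188]; 150 [200, 193, 188]; 156 [198, 192, 187]; 162 [200, 193, 189]; 168 [191, 185, 180]; 174 [187, 180, 176]; 180 [177, 170, 166]; 186 [169, 163, 159]; 192 [166, 159, 155]; 198 [167, 161, 156]; 204 [168, 162, 157]; 210 [167, 161, 157]; 216 [163, 157, 153]; 222 [158, 159, 159]; 228 [154, 157, 159]; 234 [151, 154, 155]; 240 [148, 152, 153]; 246 [147, 150, 151]; 252 [77, 78, 78]; 258 [109, 112, 111]; 264 [167, 173, 171];
```

```bash
python3 -m jog '{"jaw":[50,50,50,50,50,50,50],"slide":[[0.1,0,0],[0.1,0,0],[0.1,0,0],[0.1,0,0],[0.1,0,0],[0,0,0],[0,0,0]],"spin":[0,0,0,0,0,0,0]}'; python3 look.py f2
```

```text
time_s: 24.95
ee_pos: [543.3, 201.8, 107.6]
ee_rot: [-180.0, 0.0, 90.0]
force: [0.5, -0.3, 0.3]
gripper_width: 50.1
gripper_force: 0.0
[543.3 201.8 107.6]
0 [202, 195, 191]; 6 [202, 195, 190]; 12 [201, 195, 191]; 18 [200, 194, 189]; 24 [202, 196, 191]; 30 [203, 196, 191]; 36 [201, 196, 191]; 42 [203, 196, 191]; 48 [200, 194, 190]; 54 [203, 196, 191]; 60 [203, 196, 192]; 66 [202, 196, 190]; 72 [204, 198, 193]; 78 [200, 193, 190]; 84 [203, 197, 192]; 90 [199, 192, 187]; 96 [205, 198, 193]; 102 [204, 197, 192]; 108 [201, 195, 190]; 114 [204, 197, 192]; 120 [201, 194, 189]; 126 [201, 195, 189]; 132 [200, 193, 188]; 138 [197, 191, 185]; 144 [184, 178, 174]; 150 [185, 179, 173]; 156 [165, 167, 169]; 162 [159, 163, 164]; 168 [153, 156, 158]; 174 [150, 153, 155]; 180 [150, 153, 155]; 186 [151, 154, 156]; 192 [151, 154, 156]; 198 [151, 155, 156]; 204 [151, 156, 157]; 210 [152, 156, 158]; 216 [152, 157, 159]; 222 [154, 158, 160]; 228 [155, 159, 161]; 234 [156, 159, 161]; 240 [155, 158, 160]; 246 [155, 157, 160]; 252 [154, 156, 158]; 258 [153, 156, 158]; 264 [153, 156, 158];
```

Row 153 down to 264 is now uniform warm grey, so the plate has fallen over smooth face up. I'll back off and measure it.

```bash
python3 -m jog '{"jaw":[50,50,50,50,50,50,50],"slide":[[0,0,-0.8],[-0.5,0,-0.8],[-0.8,0,-0.8],[-0.8,0,-0.8],[-0.8,0,0],[-0.8,0,0],[0,0,0]],"spin":[0,0,0,0,0,0,0]}'
cat > plate.py <<'E'
from h import *
import sys
m=env.camera_model("wrist");im=env.grab_frame("wrist")[:,:,::-1];cv2.imwrite(f"pics/{sys.argv[1]}.png",im)
print(env.state()["ee_pos"].round(1)); f=cv2.GaussianBlur(im,(5,5),0).astype(int); g=f.sum(2)/3
k=((f[:,:,2]-f[:,:,0]>-2)&(g<185)&(g>110)).astype(np.uint8)*255; k[262:]=0
k=cv2.morphologyEx(k,cv2.MORPH_OPEN,np.ones((9,9))); cv2.imwrite(f"pics/{sys.argv[1]}k.png",k)
cs,_=cv2.findContours(k,cv2.RETR_EXTERNAL,cv2.CHAIN_APPROX_NONE)
for c in sorted(cs,key=cv2.contourArea)[::-1][:4]:
    r=cv2.minAreaRect(c); q=cv2.approxPolyDP(cv2.convexHull(c),0.05*cv2.arcLength(c,True),True).reshape(-1,2)
    p=cast(m,q,40); print(cv2.contourArea(c),q.tolist(),p[:,:2].round(1).tolist(),"mean",p.mean(0)[:2].round(1),f[c[:,0,1].min()+15:c[:,0,1].max()-15,int(r[0][0])].std(0).round(1))
E
python3 plate.py g1
```

```text
time_s: 25.7
ee_pos: [543.2, 88.4, 203.9]
ee_rot: [180.0, 0.1, 89.8]
force: [0.5, 0.0, -0.7]
gripper_width: 50.1
gripper_force: 0.0
[543.2  89.8 203.7]
34398.5 [[500, 114], [353, 207], [137, 120], [258, 16]] [[704.6, 188.9], [573.1, 104.5], [375.3, 184.9], [489.5, 268.1]] mean [535.6 186.6] [2.3 2.8 2.4]
10277.0 [[562, 0], [639, 101], [618, 187], [539, 187]] [[745.2, 279.1], [828.0, 199.6], [825.5, 122.8], [750.1, 123.1]] mean [787.2 181.2] [38.4 42.1 41.9]
8101.0 [[62, 77], [74, 201], [0, 210], [0, 80]] [[314.2, 221.1], [304.5, 111.2], [231.2, 102.7], [259.0, 218.8]] mean [277.2 163.5] [7.9 8.4 8.3]
2391.0 [[179, 217], [169, 261], [107, 257], [103, 227]] [[403.8, 95.2], [388.9, 50.3], [327.1, 54.7], [328.2, 85.5]] mean [362.   71.4] [8.1 7.4 5.8]
```

```bash
python3 - <<'E'
from h import *
im=cv2.imread("pics/g1.png");f=cv2.GaussianBlur(im,(3,3),0).astype(int)
for c in(280,320,360): print("col",c,[(r,f[r,c].tolist()) for r in range(0,180,6)])
print("row60",[(c,f[60,c].tolist()) for c in range(200,460,8)])
print("row30",[(c,f[30,c].tolist()) for c in range(200,460,8)])
E
```

```text
col 280 [(0, [181, 175, 171]), (6, [183, 177, 172]), (12, [168, 162, 157]), (18, [149, 152, 153]), (24, [146, 149, 151]), (30, [147, 150, 151]), (36, [148, 151, 153]), (42, [150, 154, 156]), (48, [150, 154, 156]), (54, [148, 150, 153]), (60, [147, 151, 151]), (66, [146, 150, 151]), (72, [147, 151, 153]), (78, [148, 150, 153]), (84, [148, 151, 154]), (90, [149, 153, 155]), (96, [149, 152, 155]), (102, [149, 152, 154]), (108, [147, 151, 153]), (114, [149, 153, 155]), (120, [151, 155, 157]), (126, [152, 155, 157]), (132, [150, 154, 155]), (138, [149, 153, 155]), (144, [151, 154, 155]), (150, [149, 153, 155]), (156, [149, 153, 154]), (162, [149, 157, 154]), (168, [150, 156, 154]), (174, [150, 156, 154])]
col 320 [(0, [185, 177, 173]), (6, [186, 180, 175]), (12, [171, 164, 160]), (18, [147, 149, 150]), (24, [145, 148, 150]), (30, [147, 149, 151]), (36, [147, 149, 152]), (42, [147, 151, 152]), (48, [148, 152, 152]), (54, [149, 152, 154]), (60, [149, 153, 155]), (66, [149, 153, 155]), (72, [151, 155, 157]), (78, [152, 156, 157]), (84, [153, 156, 158]), (90, [152, 155, 156]), (96, [151, 154,
[... 1926 characters left out ...]
6]), (232, [168, 162, 157]), (240, [183, 177, 172]), (248, [184, 178, 172]), (256, [159, 154, 150]), (264, [150, 153, 154]), (272, [148, 151, 153]), (280, [147, 150, 151]), (288, [150, 153, 155]), (296, [150, 154, 155]), (304, [147, 151, 152]), (312, [146, 148, 151]), (320, [147, 149, 151]), (328, [149, 152, 153]), (336, [152, 156, 158]), (344, [154, 158, 160]), (352, [155, 159, 161]), (360, [154, 158, 159]), (368, [153, 156, 157]), (376, [151, 154, 157]), (384, [153, 157, 158]), (392, [152, 155, 157]), (400, [169, 163, 158]), (408, [170, 164, 159]), (416, [183, 177, 172]), (424, [182, 176, 171]), (432, [183, 177, 172]), (440, [183, 176, 172]), (448, [182, 176, 171]), (456, [182, 176, 171])]
```

```bash
cat > ed.py <<'E'
from h import *
import sys
n=sys.argv[1];top=float(sys.argv[2]) if len(sys.argv)>2 else 40
m=env.camera_model("wrist");im=env.grab_frame("wrist")[:,:,::-1];cv2.imwrite(f"pics/{n}.png",im)
f=cv2.GaussianBlur(im,(3,3),0).astype(int);print(env.state()["ee_pos"].round(1))
st=((f[:,:,2]>=f[:,:,1])&(f[:,:,2]-f[:,:,0]>1)&(abs(f.mean(2)-151)<20)).astype(np.uint8)
k=cv2.morphologyEx(cv2.morphologyEx(st,cv2.MORPH_CLOSE,np.ones((5,5))),cv2.MORPH_OPEN,np.ones((11,11)))
k[255:]=0;nn,lab,sts,cen=cv2.connectedComponentsWithStats(k);i=1+np.argmax(sts[1:,4]);k=(lab==i).astype(np.uint8)
c=max(cv2.findContours(k,0,1)[0],key=cv2.contourArea);q=cv2.approxPolyDP(cv2.convexHull(c),0.04*cv2.arcLength(c,True),True).reshape(-1,2)
p=cast(m,q,top);print(q.tolist(),p[:,:2].round(1).tolist(),"mean",p.mean(0)[:2].round(1),"sides",np.linalg.norm(p-np.roll(p,1,0),axis=1).round(0))
E
python3 ed.py g2
```

```text
[543.2  90.6 203.6]
[[395, 19], [389, 159], [264, 160], [258, 19]] [[605.7, 267.1], [605.9, 151.3], [489.1, 150.7], [489.3, 267.4]] mean [547.5 209.1] sides [116. 116. 117. 117.]
```

The plate is flat with its smooth face up, at x ≈ 547, spanning y 150–268 with its centre at 209. The ledge front is near 195, so I'll slide it on by about 75 mm, with the tips 5 mm above the ledge top.

```bash
python3 -m jog '{"jaw":[50,50,50,50,50,50,50,50,50,50],"slide":[[0,0,1],[0,0,1],[0,0,1],[0,0,1],[0,0,1],[0,0.1,0.79],[0.3,0,0],[0.3,0,0],[0.3,0,0],[0,0,0]],"spin":[0,0,0,0,0,0,0,0,0,0]}'
python3 -m jog '{"jaw":[50,50,50,50,50,50,50,50,50,50],"slide":[[0.1,0,0],[0.1,0,0],[0.1,0,0],[0.1,0,0],[0.1,0,0],[0.1,0,0],[0.1,0,0],[0.1,0,0],[0.1,0,0],[0.1,0,0]],"spin":[0,0,0,0,0,0,0,0,0,0]}'
```

```text
time_s: 26.8
ee_pos: [547.3, 119.7, 31.4]
ee_rot: [179.8, -0.1, 90.1]
force: [-0.2, -0.6, -0.3]
gripper_width: 49.9
gripper_force: 0.0
time_s: 27.8
ee_pos: [546.3, 147.8, 29.9]
ee_rot: [-180.0, 0.0, 90.0]
force: [0.5, -4.9, 1.9]
gripper_width: 50.2
gripper_force: 2.3
```

```bash
python3 -m jog '{"jaw":[50,50,50,50,50,50,50,50,50,50],"slide":[[0.1,0,0],[0.1,0,0],[0.1,0,0],[0.1,0,0],[0.1,0,0],[0.1,0,0],[0.1,0,0],[0.1,0,0],[0.1,0,0],[0.1,0,0]],"spin":[0,0,0,0,0,0,0,0,0,0]}'
```

```text
time_s: 28.8
ee_pos: [546.3, 178.0, 29.9]
ee_rot: [-180.0, 0.0, 90.0]
force: [-0.2, -4.7, 2.6]
gripper_width: 49.8
gripper_force: 2.5
```

```bash
python3 -m jog '{"jaw":[50,50,50,50,50,50,50,50,50,50],"slide":[[0.1,0,0],[0.1,0,0],[0.1,0,0],[0.1,0,0],[0.1,0,0],[0.1,0,0],[0.1,0,0],[0.1,0,0],[0.1,0,0],[0,0,0]],"spin":[0,0,0,0,0,0,0,0,0,0]}'
python3 -m jog '{"jaw":[50,50,50,50,50,50,50,50],"slide":[[-0.1,0,0],[-0.8,0,0],[-0.8,0,-0.8],[-0.8,0,-0.8],[-0.5,0,-0.8],[0,0,-0.8],[0,0,-0.8],[0,0,0]],"spin":[0,0,0,0,0,0,0,0]}'; python3 ed.py g3
```

```text
time_s: 29.8
ee_pos: [546.2, 205.4, 29.9]
ee_rot: [-180.0, -0.0, 90.0]
force: [0.6, -2.4, 2.0]
gripper_width: 49.7
gripper_force: 1.4
time_s: 30.6
ee_pos: [548.6, 115.7, 153.1]
ee_rot: [179.6, -0.2, 89.9]
force: [0.6, -0.8, 0.2]
gripper_width: 49.9
gripper_force: 0.0
[547.3 115.4 151.1]
[[400, 0], [395, 99], [241, 98], [237, 0]] [[605.2, 289.5], [605.0, 223.5], [488.0, 224.2], [489.0, 289.3]] mean [546.8 256.6] sides [116.  66. 117.  65.]
```

```bash
python3 -m jog '{"jaw":[50,50,50,50,50],"slide":[[0,0,-1],[0.5,0,-1],[0.7,0,-1],[0.5,0,-1],[0,0,0]],"spin":[0,0,0,0,0]}'; python3 ed.py g4; python3 - <<'E'
from h import *
im=cv2.GaussianBlur(cv2.imread("pics/g4.png"),(3,3),0).astype(int);m=env.camera_model("wrist")
for c in(300,340): print(c,[(r,im[r,c].tolist()) for r in range(126,220,4)])
for r in(140,170,185,200): print(r,cast(m,(320,r),24).round(0)[0].tolist())
E
```

```text
time_s: 31.15
ee_pos: [547.8, 168.5, 272.4]
ee_rot: [179.7, -0.2, 90.1]
force: [-0.2, -0.0, -0.1]
gripper_width: 49.9
gripper_force: 0.0
[546.7 167.1 270. ]
[[375, 51], [371, 164], [269, 164], [265, 50]] [[604.3, 339.4], [604.3, 223.6], [489.0, 223.4], [489.1, 339.9]] mean [546.7 281.6] sides [115. 116. 115. 117.]
300 [(126, [152, 156, 158]), (130, [151, 155, 157]), (134, [151, 155, 157]), (138, [151, 154, 157]), (142, [151, 155, 157]), (146, [151, 156, 157]), (150, [151, 156, 157]), (154, [152, 156, 158]), (158, [152, 156, 158]), (162, [153, 157, 158]), (166, [133, 130, 126]), (170, [137, 133, 129]), (174, [138, 133, 130]), (178, [138, 134, 130]), (182, [159, 154, 150]), (186, [183, 178, 173]), (190, [150, 155, 152]), (194, [154, 160, 157]), (198, [156, 162, 159]), (202, [156, 162, 160]), (206, [157, 163, 161]), (210, [157, 163, 161]), (214, [207, 214, 212]), (218, [205, 213, 211])]
340 [(126, [153, 156, 158]), (130, [155, 157, 159]), (134, [155, 159, 160]), (138, [154, 158, 160]), (142, [152, 156, 158]), (146, [150, 153, 155]), (150, [149, 152, 154]), (154, [149, 152, 154]), (158, [151, 154, 155]), (162, [152, 156, 158]), (166, [134, 130, 127]), (170, [138, 133, 129]), (174, [139, 135, 131]), (178, [139, 135, 131]), (182, [160, 156, 151]), (186, [184, 179, 174]), (190, [161, 166, 163]), (194, [158, 165, 162]), (198, [159, 166, 163]), (202, [159, 167, 164]), (206, [159, 167, 164]), (210, [159, 167, 164]), (214, [210, 218, 215]), (218, [210, 217, 215])]
140 [544.0, 248.0, 24.0]
170 [544.0, 214.0, 24.0]
185 [544.0, 197.0, 24.0]
200 [544.0, 179.0, 24.0]
```

The plate lies square and about 28 mm behind the ledge front (near edge y ≈ 222, front ≈ 194). Its centre is near (-3, -17) mm in the ledge frame, smooth face up, and the gripper is clear. Handing in.

```bash
python3 -m jog '{"jaw":[50,50,50],"slide":[[0,0,0],[0,0,0],[0,0,0]],"spin":[0,0,0]}'; python3 -c "
from workcell import env
print(env.job_done())"
```

```text
time_s: 31.5
ee_pos: [545.7, 165.2, 268.2]
ee_rot: [-179.8, 0.0, 90.0]
force: [-0.7, 0.3, -0.0]
gripper_width: 50.2
gripper_force: 0.0
the job is handed in; nothing more can be done
None
```

I handed the job in at 31.5 s; no verdict came back. By my last measurement the trivet lies flat, smooth face up, wholly on the ledge and square to it, about 28 mm in from the front edge; the highest press I read was about 13 N, and I never pushed near the bystanders, though I did not re-measure them.

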